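# Index the target carriage to the camera and set up the target plate

### The arm

A 7-joint arm with a two-finger parallel gripper is mounted at the origin on a cart in front of the work surface, level with it; the furniture and walls round the work are solid. World frame = base frame: x ahead of the robot, y to its left, z up, the work surface at z = 0. Lengths are in m, angles in degrees, forces in N, time in s.
With the tool pointing down it reaches from about 0.425 to 0.925 m from the base axis. Payload 6.8 kg.
Tool frame: the origin (TCP) lies on the centre line of the jaws, within the pads' length; the fingertips stand 14 mm ahead of it and the grasp point (between the pads) lies 5 mm behind it; z points along the fingers, y is the direction in which the jaws open and shut (so a half turn about z gives the same grasp; the last joint's range is limited). The gripper opens to 85 mm and grips with 20 to 120 N. Pads are 22 mm wide; open, the fingers measure 114 mm over their backs; the gripper's body (76 mm by 85 mm) begins 54 mm behind the grasp point. The pads swing forward as they close: fully open they stand 13 mm farther back than shut.
Start: joints at [-78.272, 27.33, 1.283, 89.118, -0.659, 63.558, -4.761], TCP at [0.208, 0.642, 0.245] pointing down, gripper open.
Joint ranges: [-169.35, 169.35], [-19.33, 120.38], [-80.79, 83.38], [13.8, 139.57], [-78.32, 258.32], [9.67, 109.79], [-169.56, 169.56]. Speed limits (degrees/s): [136.94, 136.94, 180, 180, 180, 180, 180].

### API

Orientations are given as [roll, pitch, yaw] about the fixed x, y, z axes, in that order (R = Rz(yaw) Ry(pitch) Rx(roll)).
In Python, from workcell import robot gives the robot as it stands.
- The arm moves only by the tool servo_tool, never from a script. Its argument "targets" is a list of rows, each a list of 7 numbers: the shift along the world's x, y, z in m, then the turn, a rotation vector about the world's x, y, z in degrees, then the opening, from 0 (shut) to 1 (fully open). In form: [[tx, ty, tz, wx, wy, wz, claw], ...]. A call has exactly 8 rows; each row shifts and turns the pose as measured when the row begins; what a row does not reach is not made up. A row lasts 1/8 s, in which the tool goes at most 62.5 mm and 10.7 degrees, less where a joint would pass 70% of its speed; a pose out of reach is approached as far as the arm can. A call with a gripper value outside its range is refused whole. The fingers move at their own pace and stop on an object; "squeeze" is the grip in N (left out, the last holds). Time passes only in rows, so rows that do not move let the fingers close, or fill a call up. It gives the time, the measured TCP pose, the force and the opening at its end, in the units of the state.
- robot.sense(): the state, without advancing time (a new reading comes with each control period).
- robot.camera(name): name is "scene" or "top"; returns a dict with "pixels" (400x640x3 uint8, red, green, blue), "fx", "fy", "cx", "cy" (pixels), "k1" (the pictures are not rectified: a ray, as slopes to the right and down, at radius r is drawn at 1 + k1 r^2 times it, then the intrinsics apply), "extrinsics" (4x4, takes a point from world to camera coordinates). Camera axes: x right, y down, z forward; pixel columns grow to the right and rows downward; lengths in m; the calibration is good to about 2 mm. A picture is of the moment at which its call begins. There is no depth.
- robot.hand_in(): hands the job in, once; it reports no verdict.
The state is a dict: "time_s": time; "joint_positions": joint angles; "qd": joint speeds; "effort": joint torques, N m; "tcp_pos": TCP position; "ee_rot": TCP orientation; "force": force on the tool from outside, world axes, zero at the start; "moment": the same for the moment, N m; "grip_width": finger opening in m.
Only numpy, scipy, OpenCV 4.12 (cv2) and the standard library are available. Lean on these libraries where they do the work, as an engineer would, in place of code of your own. Each camera call takes 0.05 s, during which the arm holds its last target.

### The job

Pull up the spring plunger on the sliding carriage, slide the carriage along its rail to the hole opposite the small camera, and let go so that the plunger drops fully into that hole. Then take the target plate out of its rack and lean it, black grip uppermost and in the middle, against the carriage's sloped backstop with its foot on the ledge, so that it stands there by itself facing the camera. Do not knock the other things on the bench about.

Things in the scene. Friction and masses are not known exactly. Their poses are not given: they have to be found in the camera images.
- rail: Aluminium rail fixed to the bench, 100 mm wide (its x) and 330 mm long (its y), top 22 mm above the bench, end stops 5 mm higher. Four round holes of 14 mm in a row along y, 36 mm from its middle toward -x (robot's side), 70 mm apart. Origin under its centre; z up. Its yaw varies a little.
- hole1 (a point): Mouth of the rail's hole 1 of 4 (numbered toward the rail's +y), on the rail's top; axes as the rail's.
- hole2 (a point): Mouth of the rail's hole 2 of 4 (numbered toward the rail's +y), on the rail's top; axes as the rail's. The carriage begins with its plunger in this hole.
- hole3 (a point): Mouth of the rail's hole 3 of 4 (numbered toward the rail's +y), on the rail's top; axes as the rail's.
- hole4 (a point): Mouth of the rail's hole 4 of 4 (numbered toward the rail's +y), on the rail's top; axes as the rail's.
- carriage (a joint): Position (m) of the dark carriage along the rail's +y; 0 with the plunger over hole 2 (start), -0.07 over hole 1, +0.07 over hole 3, +0.14 over hole 4. Range -0.075 to 0.145, about 1.5 N of friction. Carriage plate 112 x 84 mm, 10 mm thick, on the rail's top (its top 32 mm above the bench). It cannot slide while the plunger is in a hole.
- plunger (a joint): Lift (m) of the spring plunger through the carriage: 0 = fully down in a hole; its 12 mm round-nosed pin is clear of the hole from 0.013 and rides at 0.013 on the rail between holes; stop at 0.020. The spring pulls it down with about 3.6 N at 0 and 8 N at 0.018. Released within 3 mm of a hole it drops in and centres itself, with 1 mm play.
- knob (a point): Centre of the plunger's black round knob, 30 mm diameter and 24 mm high, upright axis; 70 mm above the bench when down, moves with carriage and plunger. The knob's underside is 26 mm above the carriage plate; under it a 19 to 24 mm wide bush, 16 mm high. The nearest edge of the backstop is 29 mm from the knob toward +x. Axes as the rail's. Gripping it across the rail's y leaves most room.
- ledge (a point): On the carriage: middle (in y) of the line where the sloped backstop meets the ledge (carriage plate's top, 32 mm above the bench); axes as the rail's (x toward the instruments, z up). 68 mm from the knob's axis toward +x. The ledge is 14 mm deep in +x and ends in a lip 6 mm high. A plate flat on the backstop has its centre at about x -0.013, z +0.048 from here.
- backstop (a point): Middle of the top edge of the backstop's face: an aluminium slab 84 mm wide, 52 mm long up its slope, 6 mm thick. The face rises from point ledge, looks to the rail's +x and up, and leans back 20 degrees (0.349 rad) from upright, its top toward -x. Site axes as the rail's.
- lens (a point): Front of the lens of the small camera (a 50 mm black cube with a round white-rimmed lens on a plate 70 mm wide), fixed on the bench beyond the rail and looking at it (its -x; y as the rail's). It stands opposite hole 1, 3 or 4 (within 5 mm along y); a round sensor head and a finned beam block stand opposite the other two. Lens 34 mm above the bench.
- plate_center (a point): Centre (half-way up) of the loose target plate, 100 mm high (its z), 66 mm wide (its y), 8 mm thick (its x), grey frame with the same white panel on both sides, and along its top a black grip rail 12 mm thick, 60 mm wide, 24 mm high (from 26 to 50 mm above the centre). About 0.1 kg. It begins upright in the rack's slot.
- plate: The target plate; origin at the middle of its lower edge, 50 mm below point plate_center, same axes.
- rack: Aluminium rack fixed to the bench, base 64 x 96 mm, slot walls 35 x 84 mm over all, top 34 mm above the bench; slot 11 mm wide (its x), 72 mm long (its y), its floor 6 mm above the bench, so the plate stands 28 mm deep in it. Origin under its centre.
- lens_box: Round white lens case, 57 mm across, 20 mm high, loose, to be left alone; origin under its centre.
- dropper: Dropper bottle, 30 mm across, 88 mm high, loose, to be left alone; origin under its centre.
- holder: Black post holder with thumb screw, 32 x 47 x 86 mm, loose, to be left alone; origin under its centre.
- tape: Roll of tape lying flat, 70 mm across, 18 mm high, loose, to be left alone; origin under its centre.
- driver: Hex driver with black handle, 193 mm long (its y), 20 mm high, lying loose, to be left alone; origin under its centre.
There are look-alikes about, which are no part of the job. Of the things like the plate, leave any that is yellow; of the rest the smaller one is meant.

How it is judged (in metres and radians):
On the way, in this order (a step that is already met when the one before it is completed fails the run):
1. the plunger is pulled up out of its hole (value of joint plunger above 0.013 m), for 0.05 s.
2. the carriage stands opposite the camera with the plunger dropped fully into that hole (y of knob in the frame of lens between -0.015 and 0.015 m and value of joint plunger below 0.003 m and contact force between the fingers and plunger below 0.1 N), for 0.2 s.
3. the plate leans on the backstop with its foot on the ledge, released (x of plate_center in the frame of ledge between -0.025 and 0 m and y of plate_center in the frame of ledge between -0.015 and 0.015 m and z of plate_center in the frame of ledge between 0.04 and 0.056 m and angle between plate_center's own z axis and vertical between 0.24 and 0.53 rad and angle between the y axis of plate_center and the y axis of ledge, either way round below 0.17 rad and linear speed of plate below 0.02 m/s and contact force between the fingers and plate below 0.1 N), for 0.3 s.
At the end, for the whole second after the job is handed in: Plunger down (within 3 mm) in the hole opposite the camera (knob within 15 mm of the lens along the rail); plate on the ledge, grip up, leaning 14 to 30 deg back on the backstop, square within 10 deg, within 15 mm of the middle, its centre 40 to 56 mm above the ledge, released and at rest (all of step 3 and y of knob in the frame of lens between -0.015 and 0.015 m and value of joint plunger below 0.003 m); the robot touches nothing.
It fails at once if a bystander (lens case, dropper bottle, post holder, tape or hex driver) is shoved more than 30 mm (distance of any of lens_box, dropper, holder, tape, driver from where it was at the start of the episode above 0.03 m).
It also fails if it takes over 53 s, if anything falls off the work surface, if the arm or the gripper's body presses on something with over 40 N, if the wrist force passes 120 N, or if a joint passes its speed limit or range.

## Working session

There is one attempt and no reset: what is moved stays moved. The work goes in short steps, Python scripts to look and compute and a tool call to move; the robot and the scene stay as the last step left them, time stands still between calls to the robot, and variables do not carry over. Pictures are saved under pics/ and viewed, and the job is handed in when it is done.

Besides the shell and the picture viewer there is one more tool, called after "Request:" in YAML: its name, and indented under it one key for each argument. servo_tool: Moves the arm, as the interface text tells. Its arguments: {"type":"object","properties":{"targets":{"type":"array"},"squeeze":{"type":"number"}},"required":["targets"]}

```bash
mkdir -p pics; ls; cat > h.py <<'E'
import numpy as np, cv2
from workcell import robot
def cam(n,save=None):
    c=robot.camera(n)
    if save: cv2.imwrite('pics/'+save,c['pixels'][:,:,::-1])
    np.savez('cam_%s.npz'%n,**c)
    return c
def proj(c,P):
    P=np.atleast_2d(P); E=np.array(c['extrinsics']); q=P@E[:3,:3].T+E[:3,3]
    s=q[:,:2]/q[:,2:]; s=s*(1+c['k1']*(s**2).sum(1,keepdims=True))
    return s*[c['fx'],c['fy']]+[c['cx'],c['cy']]
def ray(c,uv):
    s=(np.array(uv,float)-[c['cx'],c['cy']])/[c['fx'],c['fy']]; u=s.copy()
    for _ in range(30): u=s/(1+c['k1']*(u@u))
    E=np.array(c['extrinsics']); d=E[:3,:3].T@np.r_[u,1]; o=-E[:3,:3].T@E[:3,3]
    return o,d
def atz(c,uv,z):
    o,d=ray(c,uv); return o+d*(z-o[2])/d[2]
E
python3 - <<'E'
from h import *
for n in('scene','top'):
    c=cam(n,n+'0.png'); print(n,c['fx'],c['fy'],c['cx'],c['cy'],c['k1'],np.round(c['extrinsics'],4).tolist())
s=robot.sense(); print(s)
E
```

```text
pics
scene 367.0700821125896 367.0700821125896 313.65018078439067 202.78594139774282 -0.059620994339170647 [[-0.9014, -0.4327, -0.0126, 0.4673], [-0.3274, 0.7004, -0.6342, 0.29], [0.2833, -0.5676, -0.773, 1.0887], [0.0, 0.0, 0.0, 1.0]]
top 447.0608466461269 447.0608466461269 319.6390085892718 197.4228545404579 -0.07687918968079556 [[-0.0, -0.9999, -0.0137, -0.0785], [-0.9984, 0.0008, -0.0558, 0.5559], [0.0559, 0.0136, -0.9983, 1.8943], [0.0, 0.0, 0.0, 1.0]]
{'time_s': 0.1, 'joint_positions': array([-78.2708188 ,  27.37184915,   1.27914944,  89.16951344,
        -0.65905442,  63.55777695,  -4.76116194]), 'qd': array([ 0.03313704, -0.12791131,  0.08085195, -0.09820728,  0.02660418,
        0.00013262, -0.06228608]), 'effort': array([ 3.67274435e-03, -5.97761142e+01,  1.61301412e+00, -2.81956297e+01,
        1.27311173e-02,  4.93388419e-03,  9.35953267e-06]), 'tcp_pos': array([0.20756853, 0.64178401, 0.24443642]), 'ee_rot': array([-1.79908384e+02,  6.05982920e-03,  1.62079256e+02]), 'force': array([0.39872944, 0.11836774, 0.44041595]), 'moment': array([-0.04926753,  0.01484971,  0.01624024]), 'grip_width': 0.08511058855849885}
```

View pics/scene0.png

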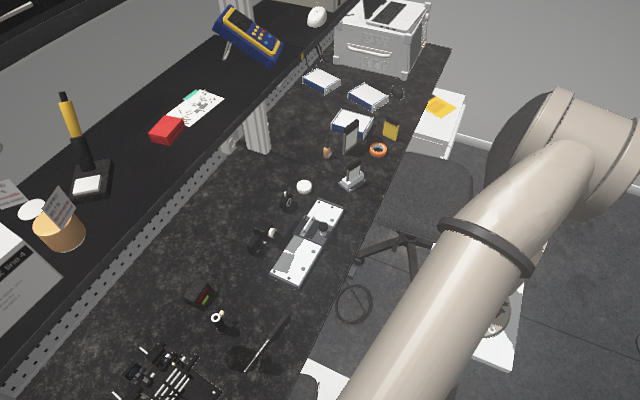

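View pics/top0.png

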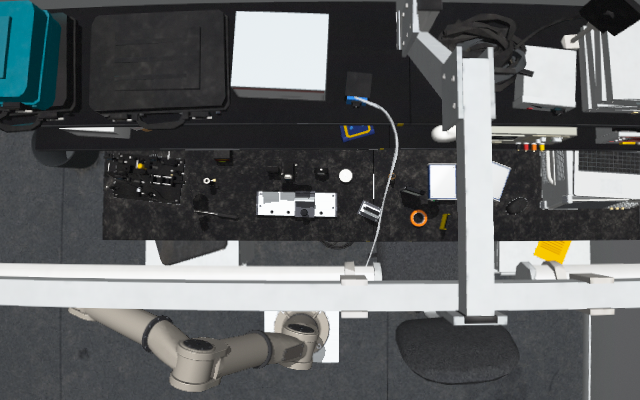

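```bash
python3 - <<'E'
import cv2
a=cv2.imread('pics/scene0.png'); b=cv2.imread('pics/top0.png')
cv2.imwrite('pics/s1.png',cv2.resize(a[110:290,230:430],None,fx=4,fy=4,interpolation=cv2.INTER_CUBIC)[:600*2][:, :800][:720]) 
c=a[110:260,235:425]; cv2.imwrite('pics/s1.png',cv2.resize(c,None,fx=4,fy=4,interpolation=cv2.INTER_CUBIC))
c=a[160:300,235:370]; cv2.imwrite('pics/s2.png',cv2.resize(c,None,fx=4,fy=4,interpolation=cv2.INTER_CUBIC))
c=b[145:245,190:350]; cv2.imwrite('pics/t1.png',cv2.resize(c,None,fx=5,fy=5,interpolation=cv2.INTER_CUBIC))
c=b[145:245,330:470]; cv2.imwrite('pics/t2.png',cv2.resize(c,None,fx=5,fy=5,interpolation=cv2.INTER_CUBIC))
E
```

```text
(no output)
```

View pics/s1.png

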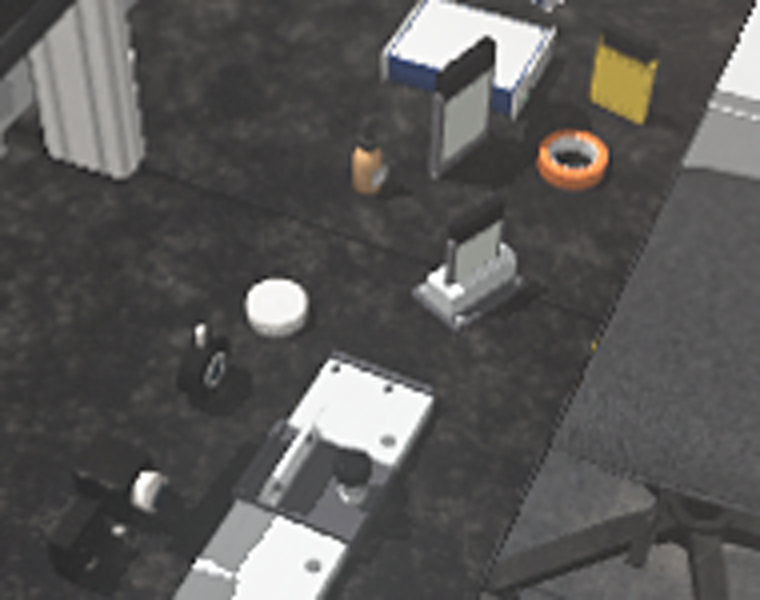

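View pics/s2.png

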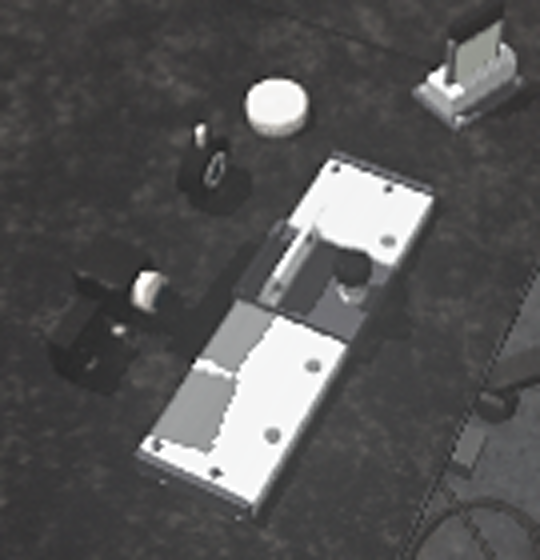

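View pics/t1.png

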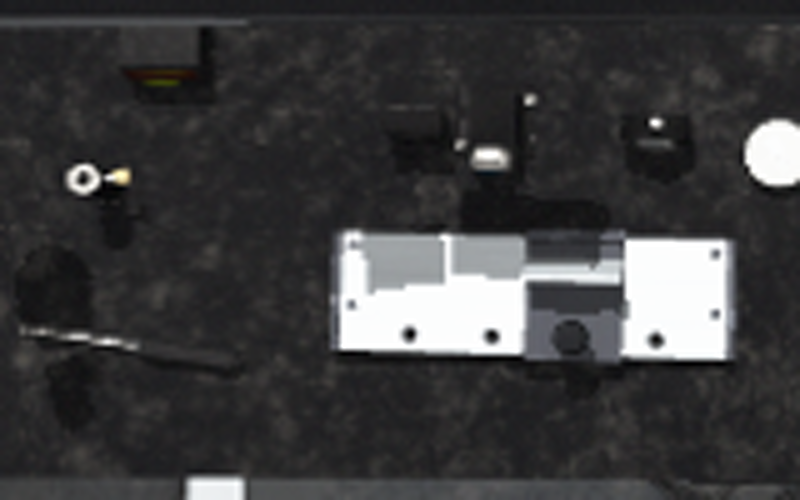

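View pics/t2.png

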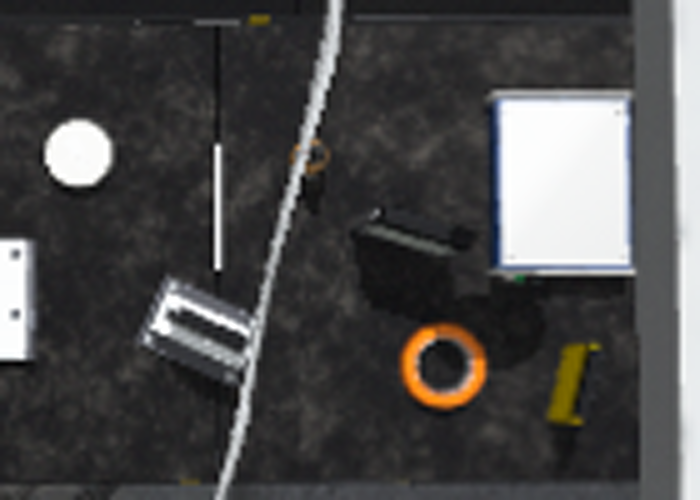

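```bash
python3 - <<'E'
from h import *
for n in('scene','top'):
    E=np.load('cam_%s.npz'%n)['extrinsics']; print(n,-E[:3,:3].T@E[:3,3])
a=cv2.imread('pics/scene0.png')
cv2.imwrite('pics/s3.png',cv2.resize(a[175:260,240:320],None,fx=7,fy=7,interpolation=cv2.INTER_LANCZOS4))
g=a[270:400,110:300]; g=np.clip(g.astype(float)*1.8,0,255).astype(np.uint8)
cv2.imwrite('pics/s4.png',cv2.resize(g,None,fx=4,fy=4,interpolation=cv2.INTER_LANCZOS4))
s=cv2.imread('pics/s3.png').astype(float); cv2.imwrite('pics/s3.png',np.clip(s*2.5,0,255))
E
```

```text
scene [0.20778031 0.61709732 1.03142037]
top [ 0.44923713 -0.10471048  1.92116095][ WARN:0@0.769] global loadsave.cpp:1063 imwrite_ Unsupported depth image for selected encoder is fallbacked to CV_8U.
```

View pics/s3.png

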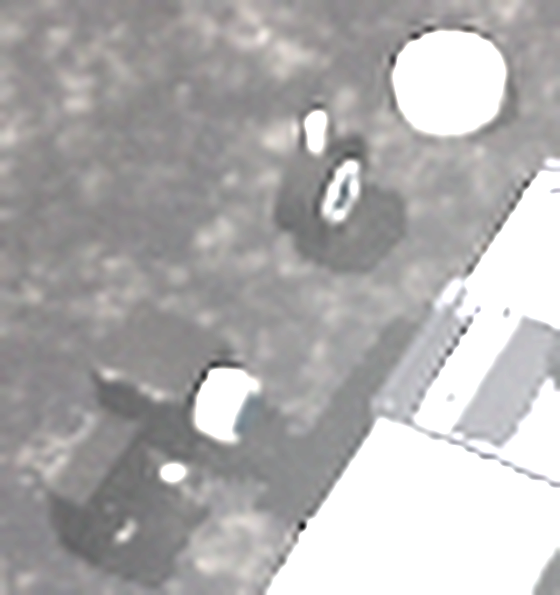

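View pics/s4.png

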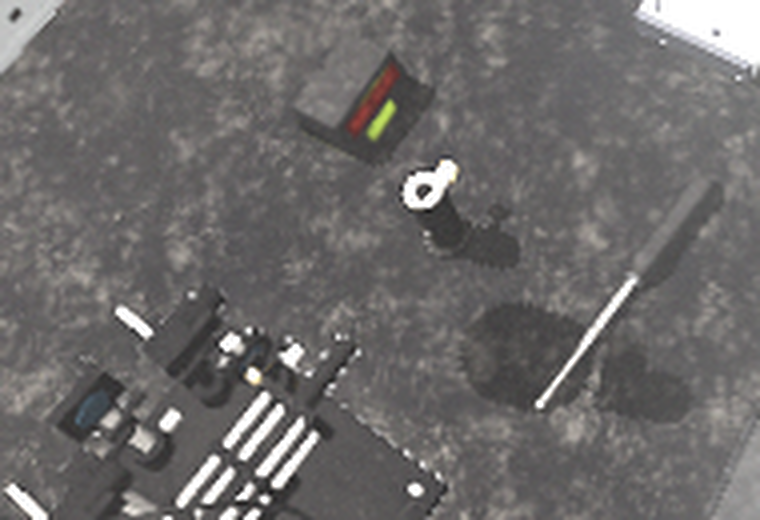

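```bash
python3 - <<'E'
from h import *
for k in range(6):
    c=robot.camera('top'); 
    d=robot.camera('scene')
    if k==0: A=c['pixels'].astype(float);B=d['pixels'].astype(float)
    else: A+=c['pixels'];B+=d['pixels']
    if k==1: break
A/=2;B/=2
g=A[160:195,262:335,::-1]; g=255*np.clip(g/120,0,1)**.6
cv2.imwrite('pics/t3.png',cv2.resize(g.astype(np.uint8),None,fx=10,fy=10,interpolation=cv2.INTER_CUBIC))
g=B[178:260,242:305,::-1]; g=255*np.clip(g/140,0,1)**.5
cv2.imwrite('pics/s5.png',cv2.resize(g.astype(np.uint8),None,fx=7,fy=7,interpolation=cv2.INTER_CUBIC))
E
```

```text
(no output)
```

View pics/t3.png

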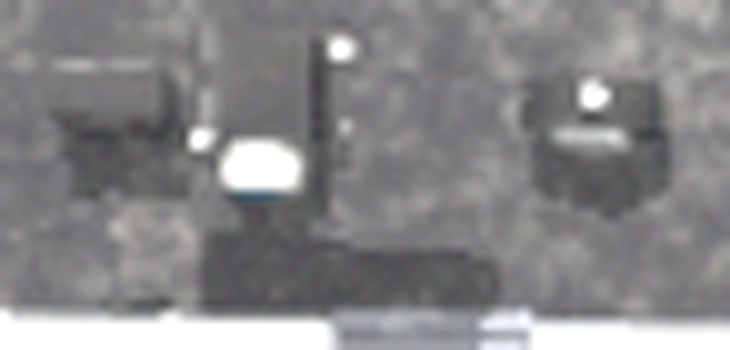

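View pics/s5.png

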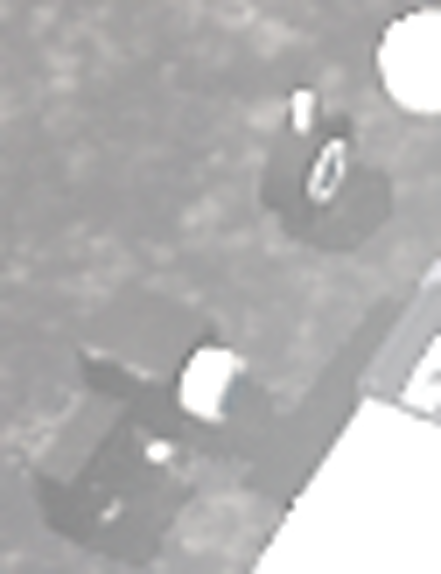

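```bash
cat > m.py <<'E'
from h import *
C={n:dict(np.load('cam_%s.npz'%n)) for n in('scene','top')}
for n,ps,sc,off in(('scene',[(388,241),(313,366),(272,435)],4,(235,160)),('top',[(656,340),(491,336),(409,333)],5,(190,145))):
    g=cv2.cvtColor(C[n]['pixels'],cv2.COLOR_RGB2GRAY).astype(float); out=[]
    for p in ps:
        u=(np.array(p)+.5)/sc-.5+off; 
        for _ in range(3):
            r=4 if n=='scene' else 3; i=np.round(u).astype(int)
            yy,xx=np.mgrid[i[1]-r:i[1]+r+1,i[0]-r:i[0]+r+1]; w=np.clip(np.percentile(g[yy,xx],75)-g[yy,xx]-12,0,None)
            w*=((xx-u[0])**2+(yy-u[1])**2<r*r)
            u=np.array([(w*xx).sum(),(w*yy).sum()])/w.sum()
        P=atz(C[n],u,.022); out.append(P); print(n,u.round(2),P.round(4))
    print(np.diff(np.array(out),axis=0).round(4), [np.linalg.norm(d).round(4) for d in np.diff(out,axis=0)])
    d=out[2]-out[0]; print('yaw of rail y',np.degrees(np.arctan2(-d[0],d[1])).round(2))
E
python3 m.py
```

```text
scene [331.68 219.91] [ 0.4889 -0.0818  0.022 ]
scene [312.85 251.1 ] [0.4931 0.0581 0.022 ]
scene [302.73 268.48] [0.4941 0.1284 0.022 ]
[[0.0042 0.1399 0.    ]
 [0.001  0.0703 0.    ]] [np.float64(0.14), np.float64(0.0704)]
yaw of rail y -1.42
top [320.71 212.6 ] [ 0.4909 -0.0833  0.022 ]
top [287.87 211.83] [0.4942 0.0564 0.022 ]
top [271.42 211.42] [0.496  0.1266 0.022 ]
[[0.0033 0.1397 0.    ]
 [0.0018 0.0702 0.    ]] [np.float64(0.1397), np.float64(0.0702)]
yaw of rail y -1.38
```

```bash
python3 - <<'E'
from h import *
a=cv2.imread('pics/scene0.png'); b=cv2.imread('pics/top0.png')
A=cv2.resize(a[150:200,330:375],None,fx=12,fy=12,interpolation=cv2.INTER_CUBIC)
B=cv2.resize(b[193:228,350:390],None,fx=14,fy=14,interpolation=cv2.INTER_CUBIC)
cv2.imwrite('pics/r1.png',A); cv2.imwrite('pics/r2.png',B)
E
```

```text
(no output)
```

View pics/r1.png

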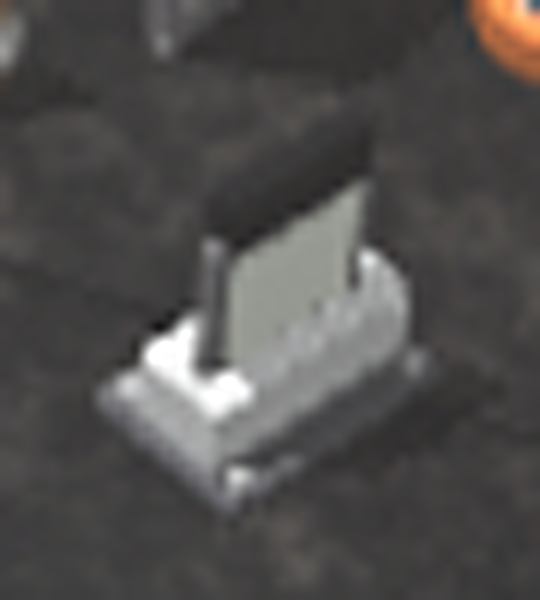

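View pics/r2.png

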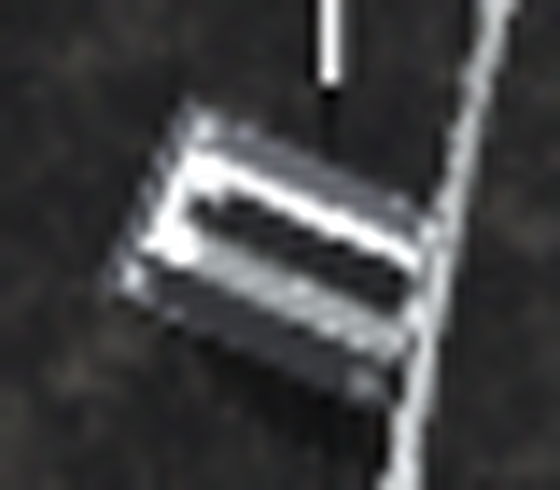

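```bash
cat > rk.py <<'E'
from h import *
from scipy.optimize import least_squares
C={n:dict(np.load('cam_%s.npz'%n)) for n in('scene','top')}
z=.004
# local corners: x=±.032,y=±.048; yaw ~ -24
obs=[('scene',(100,392),12,(330,150),(+.032,.048)),('scene',(228,508),12,(330,150),(-.032,.048)),('scene',(430,352),12,(330,150),(-.032,-.048)),
('top',(193,103),14,(350,193),(.032,.048)),('top',(110,285),14,(350,193),(-.032,.048)),('top',(380,400),14,(350,193),(-.032,-.048))]
def pt(p,l,z):
    c,s=np.cos(p[2]),np.sin(p[2]); return np.array([p[0]+c*l[0]-s*l[1],p[1]+s*l[0]+c*l[1],z])
def f(p,sel=None):
    return np.concatenate([(proj(C[n],pt(p,l,z))[0]-((np.array(q)+.5)/s-.5+o))*(1 if n=='scene' else 1.6) for n,q,s,o,l in obs if sel in(None,n)])
for sel in('scene','top',None):
    r=least_squares(f,[.5,-.25,-.42],kwargs=dict(sel=sel)); print(sel,r.x.round(4),np.degrees(r.x[2]).round(1),r.fun.round(2))
p=r.x
def box(x,y,z0,z1,yo=0):
    P=[pt(p,(sx*x,sy*y),zz) for zz in(z0,z1) for sx,sy in((1,1),(1,-1),(-1,-1),(-1,1))]
    return P,[(0,1),(1,2),(2,3),(3,0),(4,5),(5,6),(6,7),(7,4),(0,4),(1,5),(2,6),(3,7)]
for n,s,o,sz in(('scene',12,(330,150),(45,50)),('top',14,(350,193),(40,35))):
    im=cv2.cvtColor(C[n]['pixels'],cv2.COLOR_RGB2BGR)[o[1]:o[1]+sz[1],o[0]:o[0]+sz[0]]
    im=cv2.resize(im,None,fx=s,fy=s,interpolation=cv2.INTER_CUBIC)
    for b,col in((box(.032,.048,0,.006),(0,255,0)),(box(.004,.033,.006,.106),(0,0,255)),(box(.006,.030,.082,.106),(255,0,0))):
        q=((proj(C[n],np.array(b[0]))-o+.5)*s-.5).astype(int)
        for i,j in b[1]: cv2.line(im,tuple(map(int,q[i])),tuple(map(int,q[j])),col,1)
    cv2.imwrite('pics/ov_%s.png'%n,im)
print('knob top',atz(C['top'],((571+.5)/5-.5+190,(337+.5)/5-.5+145),.07))
# other objects
for nm,uv,z in(('lens0',(488,183),.05),):
    pass
for nm,(x,y) in dict(cambarrel=(490,158),dev1=(660,145),dev4=(415,130),white=(778,152)).items():
    print(nm,atz(C['top'],((x+.5)/5-.5+190,(y+.5)/5-.5+145),.034).round(3))
E
python3 rk.py
```

```text
scene [ 0.5009 -0.2969 -0.3826] -21.9 [-1.21  0.2   0.28 -0.17  0.93 -0.09]
top [ 0.5001 -0.2953 -0.4188] -24.0 [-0.58 -1.15 -0.7  -0.14  1.27  1.28]
None [ 0.5002 -0.2957 -0.4095] -23.5 [-1.25  0.17 -0.1   0.04  1.07  0.47 -0.61 -1.1  -0.53 -0.    1.57  1.12]
knob top [ 0.49237108 -0.01380319  0.07      ]
cambarrel [0.645 0.057 0.034]
dev1 [ 0.656 -0.087  0.034]
dev4 [0.669 0.121 0.034]
white [ 0.65  -0.187  0.034]
```

View pics/ov_scene.png

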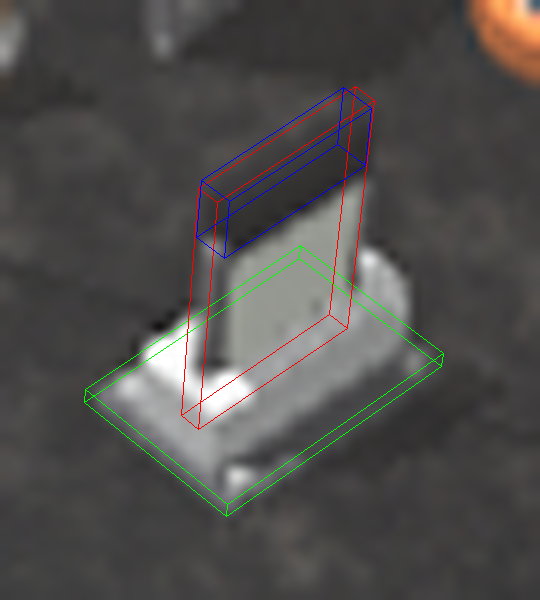

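View pics/ov_top.png

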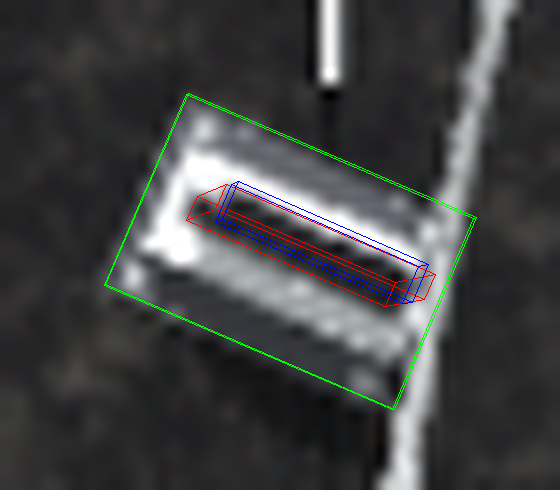

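Request:
servo_tool:
  targets:
    - [0.036, -0.05, 0, 0, 0, 2, 1]
    - [0.036, -0.05, 0, 0, 0, 2, 1]
    - [0.036, -0.05, 0, 0, 0, 2, 1]
    - [0.036, -0.05, 0, 0, 0, 2, 1]
    - [0.036, -0.05, 0, 0, 0, 2, 1]
    - [0.036, -0.05, 0, 0, 0, 2, 1]
    - [0.036, -0.05, 0, 0, 0, 2, 1]
    - [0.036, -0.05, 0, 0, 0, 2, 1]

```text
time_s: 1.3
tcp_pos: [0.4946, 0.2384, 0.2454]
ee_rot: [179.8, 0.0, 179.2]
force: [0.0, -0.0, 0.0]
grip_width: 0.0853
```

Request:
servo_tool:
  targets:
    - [0, -0.05, 0, 0, 0, -0.5, 1]
    - [0, -0.05, -0.01, 0, 0, 0, 1]
    - [-0.001, -0.05, -0.03, 0, 0, 0, 1]
    - [-0.001, -0.05, -0.03, 0, 0, 0, 1]
    - [0, -0.05, -0.03, 0, 0, 0, 1]
    - [0, 0, -0.03, 0, 0, 0, 1]
    - [0, 0, -0.02, 0, 0, 0, 1]
    - [0, 0, 0, 0, 0, 0, 1]

```text
time_s: 2.3
tcp_pos: [0.4958, -0.0261, 0.094]
ee_rot: [179.8, 0.5, 178.0]
force: [-0.6, 0.3, -0.2]
grip_width: 0.0853
```

Request:
servo_tool:
  targets:
    - [-0.004, 0.013, 0, 0, -0.4, 0.5, 1]
    - [0, 0, -0.01, 0, 0, 0, 1]
    - [0, 0, -0.01, 0, 0, 0, 1]
    - [0, 0, -0.01, 0, 0, 0, 1]
    - [0, 0, 0, 0, 0, 0, 0.4]
    - [0, 0, 0, 0, 0, 0, 0.2]
    - [0, 0, 0, 0, 0, 0, 0.2]
    - [0, 0, 0, 0, 0, 0, 0.2]
  squeeze: 50

```text
time_s: 3.3
tcp_pos: [0.4934, -0.0117, 0.0646]
ee_rot: [179.7, 1.2, 178.6]
force: [-0.5, -2.2, 1.7]
grip_width: 0.0279
```

```bash
python3 - <<'E'
from h import *
c=cam('scene'); s=robot.sense(); print(s['tcp_pos'],s['ee_rot'],s['grip_width'],s['joint_positions'].round(1))
cv2.imwrite('pics/k1.png',cv2.resize(c['pixels'][160:300,235:400,::-1],None,fx=4,fy=4,interpolation=cv2.INTER_CUBIC))
E
```

```text
[ 0.493398   -0.01174259  0.06463583] [179.72738752   1.17761038 178.64071036] 0.028497634237991717 [-15.8  25.7  12.3 123.2 -10.6  30.9  92.9]
```

View pics/k1.png

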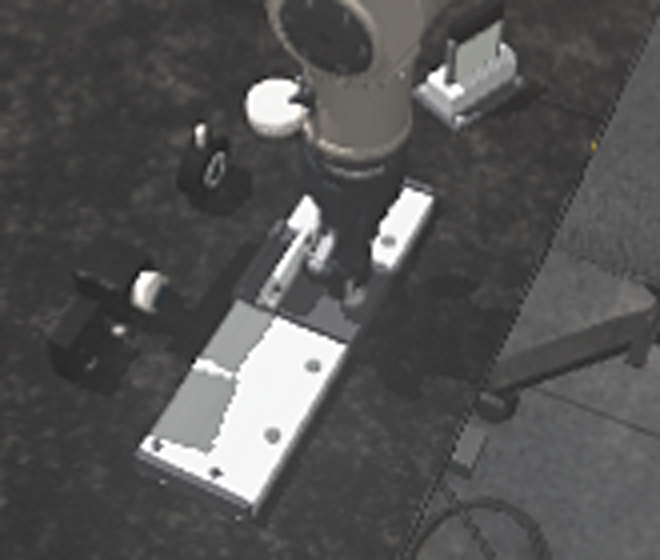

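Request:
servo_tool:
  targets:
    - [0, 0, 0, 0, 0, 0, 0.1]
    - [0, 0, 0.006, 0, 0, 0, 0.1]
    - [0, 0, 0.006, 0, 0, 0, 0.1]
    - [0, 0, 0.004, 0, 0, 0, 0.1]
    - [0, 0, 0.002, 0, 0, 0, 0.1]
    - [0, 0, 0, 0, 0, 0, 0.1]
    - [0, 0, 0, 0, 0, 0, 0.1]
    - [0, 0, 0, 0, 0, 0, 0.1]
  squeeze: 60

```text
time_s: 4.35
tcp_pos: [0.4932, -0.0118, 0.0828]
ee_rot: [179.8, 1.2, 178.7]
force: [1.9, -1.4, -8.4]
grip_width: 0.028
```

```bash
python3 - <<'E'
from h import *
c=cam('scene'); s=robot.sense(); print(s['tcp_pos'],s['ee_rot'],s['grip_width'],s['force'])
cv2.imwrite('pics/k2.png',cv2.resize(c['pixels'][160:300,235:400,::-1],None,fx=4,fy=4,interpolation=cv2.INTER_CUBIC))
E
```

```text
[ 0.4932586  -0.01179945  0.08281286] [179.76430531   1.18564187 178.65098604] 0.02790118326114072 [ 2.39821754 -1.56779653 -7.88196799]
```

View pics/k2.png

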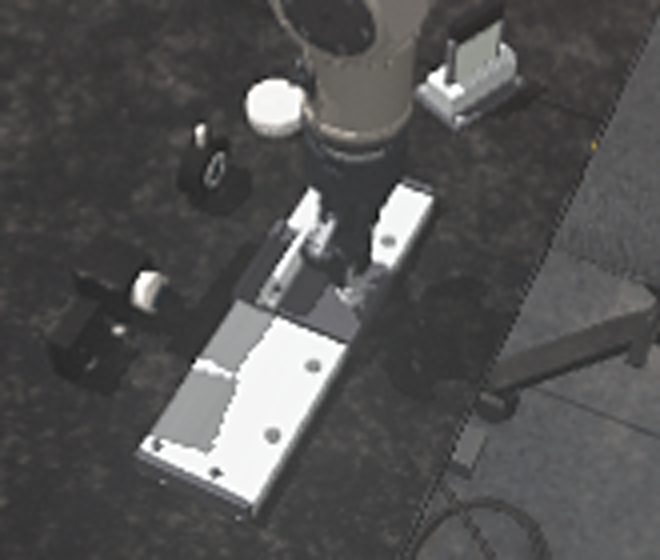

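Request:
servo_tool:
  targets:
    - [0, 0.008, 0, 0, 0, 0, 0.1]
    - [0.0005, 0.012, 0, 0, 0, 0, 0.1]
    - [0.0005, 0.012, 0, 0, 0, 0, 0.1]
    - [0.0005, 0.012, 0, 0, 0, 0, 0.1]
    - [0, 0.01, 0, 0, 0, 0, 0.1]
    - [0, 0.007, 0, 0, 0, 0, 0.1]
    - [0, 0.003, 0, 0, 0, 0, 0.1]
    - [0, 0, 0, 0, 0, 0, 0.1]

```text
time_s: 5.4
tcp_pos: [0.4949, 0.058, 0.0827]
ee_rot: [179.7, 1.2, 178.7]
force: [2.2, -0.8, -7.1]
grip_width: 0.0281
```

Request:
servo_tool:
  targets:
    - [0, 0, -0.006, 0, 0, 0, 0.1]
    - [0, 0, -0.006, 0, 0, 0, 0.1]
    - [0, 0, -0.005, 0, 0, 0, 0.1]
    - [0, 0, 0, 0, 0, 0, 0.6]
    - [0, 0, 0, 0, 0, 0, 1]
    - [0, 0, 0, 0, 0, 0, 1]
    - [0, 0, 0.02, 0, 0, 0, 1]
    - [0, 0, 0.05, 0, 0, 0, 1]

```text
time_s: 6.4
tcp_pos: [0.4925, 0.0574, 0.1343]
ee_rot: [179.8, 0.8, 178.7]
force: [1.0, -0.0, 0.6]
grip_width: 0.0853
```

Request:
servo_tool:
  targets:
    - [0, -0.03, 0.04, 0, 0, 0, 1]
    - [0, -0.05, 0.03, 0, 0, 0, 1]
    - [0, -0.05, 0.02, 0, 0, 0, 1]
    - [0, -0.05, 0, 0, 0, 0, 1]
    - [0, -0.05, 0, 0, 0, 0, 1]
    - [0, -0.05, 0, 0, 0, 0, 1]
    - [0, -0.02, 0, 0, 0, 0, 1]
    - [0, 0, 0, 0, 0, 0, 1]

```text
time_s: 7.4
tcp_pos: [0.4934, -0.251, 0.235]
ee_rot: [179.7, 1.6, 178.9]
force: [-0.2, 0.3, -0.8]
grip_width: 0.0853
```

```bash
python3 - <<'E'
from h import *
c=cam('scene'); d=cam('top');s=robot.sense(); print(s['tcp_pos'],s['ee_rot'],s['grip_width'],s['force'],s['joint_positions'].round(1))
cv2.imwrite('pics/k3.png',cv2.resize(c['pixels'][160:300,235:400,::-1],None,fx=4,fy=4,interpolation=cv2.INTER_CUBIC))
cv2.imwrite('pics/k4.png',cv2.resize(d['pixels'][150:250,240:400,::-1],None,fx=5,fy=5,interpolation=cv2.INTER_CUBIC))
E
```

```text
[ 0.4938184  -0.24868135  0.23478165] [179.65348214   1.6047872  179.0888408 ] 0.08496634843311811 [ 0.10246151  0.61582816 -0.0496718 ] [ -0.   16.6  25.3 108.9  -9.8  55.  119. ]
```

View pics/k3.png

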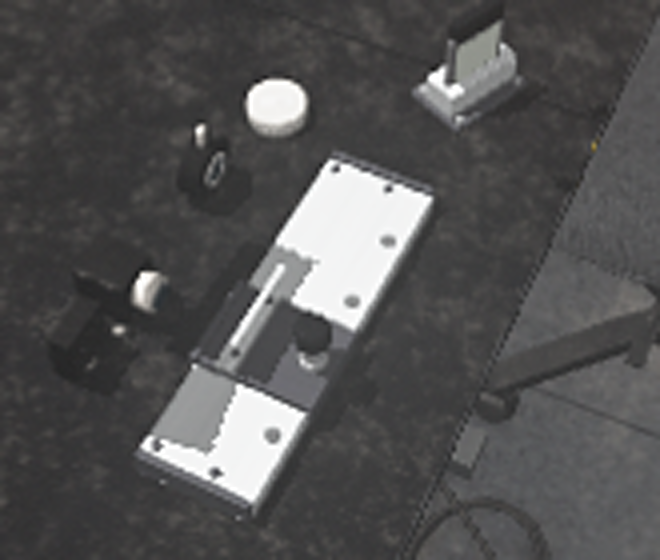

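View pics/k4.png

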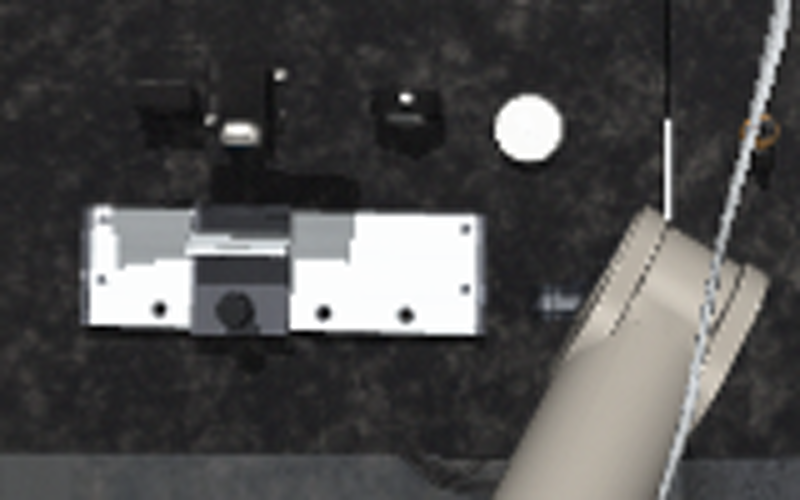

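Request:
servo_tool:
  targets:
    - [0.001, -0.01, 0, 0, 0, -10.5, 1]
    - [0.001, -0.01, 0, 0, 0, -10.5, 1]
    - [0.001, -0.01, 0, 0, 0, -10.5, 1]
    - [0.001, -0.01, 0, 0, 0, -10.5, 1]
    - [0.001, -0.005, 0, 0, 0, -10.5, 1]
    - [0.001, -0.002, 0, 0, 0, -10.5, 1]
    - [0, 0, 0, 0, 0, -10.5, 1]
    - [0, 0, 0, 0, 0, -10.5, 1]

```text
time_s: 8.5
tcp_pos: [0.504, -0.2794, 0.2338]
ee_rot: [179.3, 1.2, 93.6]
force: [0.6, 0.5, 0.9]
grip_width: 0.0854
```

```bash
cat > rot.py <<'E'
import sys
from h import *
from scipy.spatial.transform import Rotation as R
s=robot.sense(); T=[float(v) for v in sys.argv[1:4]]
print('pos',s['tcp_pos'].round(4),'rpy',s['ee_rot'].round(2),'f',s['force'].round(1),'w',round(s['grip_width'],4),'q',s['joint_positions'].round(0))
print('rv',(R.from_euler('xyz',T,degrees=True)*R.from_euler('xyz',s['ee_rot'],degrees=True).inv()).as_rotvec(degrees=True).round(2))
if len(sys.argv)>4: print('d',(np.array([float(v) for v in sys.argv[4:7]])-s['tcp_pos']).round(4))
E
python3 rot.py 180 0 66.5 0.5005 -0.297 0.09
```

```text
pos [ 0.504  -0.2794  0.2338] rpy [179.29   1.21  93.65] f [0.6 0.5 0.9] w 0.0854 q [-12.  23.  45. 107. -18.  57.  44.]
rv [  1.33   0.49 -27.15]
d [-0.0035 -0.0176 -0.1438]
```

Request:
servo_tool:
  targets:
    - [-0.001, -0.006, 0, 0.5, 0.2, -9, 1]
    - [-0.001, -0.006, 0, 0.5, 0.2, -9, 1]
    - [-0.001, -0.006, 0, 0.3, 0.1, -9, 1]
    - [0, 0, -0.02, 0, 0, 0, 1]
    - [0, 0, -0.03, 0, 0, 0, 1]
    - [0, 0, -0.03, 0, 0, 0, 1]
    - [0, 0, -0.01, 0, 0, 0, 1]
    - [0, 0, 0, 0, 0, 0, 1]

```text
time_s: 9.5
tcp_pos: [0.5042, -0.2811, 0.1358]
ee_rot: [-179.7, -0.6, 67.6]
force: [-0.4, 1.2, -0.7]
grip_width: 0.0854
```

```bash
python3 rot.py 180 0 66.5 0.5005 -0.297 0.09; python3 - <<'E'
from h import *
c=cam('scene')
cv2.imwrite('pics/p1.png',cv2.resize(c['pixels'][120:210,300:400,::-1],None,fx=6,fy=6,interpolation=cv2.INTER_CUBIC))
E
```

```text
pos [ 0.5042 -0.2811  0.1358] rpy [-179.65   -0.55   67.58] f [-0.4  1.2 -0.7] w 0.0854 q [-10.  33.  45. 110. -30.  50.  29.]
rv [-0.65 -0.1  -1.08]
d [-0.0037 -0.0159 -0.0458]
```

View pics/p1.png

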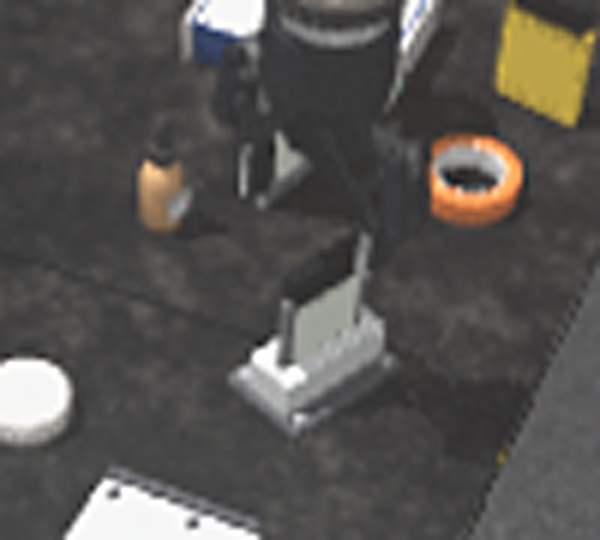

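Request:
servo_tool:
  targets:
    - [-0.002, -0.008, 0, -0.3, 0, -0.6, 1]
    - [-0.002, -0.008, 0, -0.3, 0, -0.5, 1]
    - [0, 0, 0, 0, 0, 0, 1]
    - [0, 0, 0, 0, 0, 0, 1]
    - [0, 0, -0.01, 0, 0, 0, 1]
    - [0, 0, -0.01, 0, 0, 0, 1]
    - [0, 0, -0.003, 0, 0, 0, 1]
    - [0, 0, 0, 0, 0, 0, 1]

```text
time_s: 10.55
tcp_pos: [0.5012, -0.299, 0.1136]
ee_rot: [179.8, 0.0, 66.5]
force: [0.4, -0.3, 0.7]
grip_width: 0.0854
```

```bash
python3 rot.py 180 0 66.5 0.5005 -0.297 0.09; python3 - <<'E'
from h import *
c=cam('scene'); s=robot.sense()
im=cv2.resize(c['pixels'][120:210,300:400,::-1],None,fx=6,fy=6,interpolation=cv2.INTER_CUBIC)
q=(proj(c,s['tcp_pos'])[0]-[300,120]+.5)*6-.5
cv2.circle(im,tuple(int(v) for v in q),3,(0,0,255),-1)
cv2.imwrite('pics/p2.png',im)
d=cam('top'); cv2.imwrite('pics/p3.png',cv2.resize(d['pixels'][150:250,320:430,::-1],None,fx=5,fy=5))
E
```

```text
pos [ 0.5012 -0.299   0.1136] rpy [1.7985e+02 1.0000e-02 6.6460e+01] f [ 0.4 -0.3  0.7] w 0.0854 q [ -7.  35.  44. 111. -32.  47.  30.]
rv [0.07 0.14 0.04]
d [-0.0007  0.002  -0.0236]
```

View pics/p2.png

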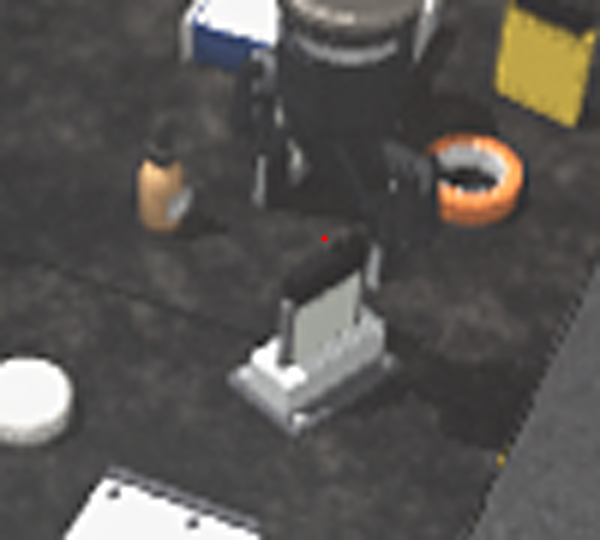

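Request:
servo_tool:
  targets:
    - [0, 0.001, -0.008, 0, 0, 0, 1]
    - [0, 0.001, -0.008, 0, 0, 0, 1]
    - [0, 0, -0.006, 0, 0, 0, 1]
    - [0, 0, -0.002, 0, 0, 0, 0.5]
    - [0, 0, 0, 0, 0, 0, 0.2]
    - [0, 0, 0, 0, 0, 0, 0]
    - [0, 0, 0, 0, 0, 0, 0]
    - [0, 0, 0, 0, 0, 0, 0]
  squeeze: 35

```text
time_s: 11.65
tcp_pos: [0.5002, -0.2966, 0.0888]
ee_rot: [179.9, -0.0, 66.4]
force: [-3.8, 2.5, 3.8]
grip_width: 0.0112
```

```bash
python3 rot.py 180 0 66.5 0.5005 -0.297 0.09; python3 - <<'E'
from h import *
c=cam('scene'); s=robot.sense()
im=cv2.resize(c['pixels'][120:210,300:400,::-1],None,fx=6,fy=6,interpolation=cv2.INTER_CUBIC)
cv2.imwrite('pics/p4.png',im)
E
```

```text
pos [ 0.5002 -0.2966  0.0888] rpy [ 1.7994e+02 -4.0000e-02  6.6430e+01] f [-3.8  2.5  3.8] w 0.0112 q [ -6.  36.  42. 111. -34.  45.  32.]
rv [-0.02  0.07  0.07]
d [ 0.0003 -0.0004  0.0012]
```

View pics/p4.png

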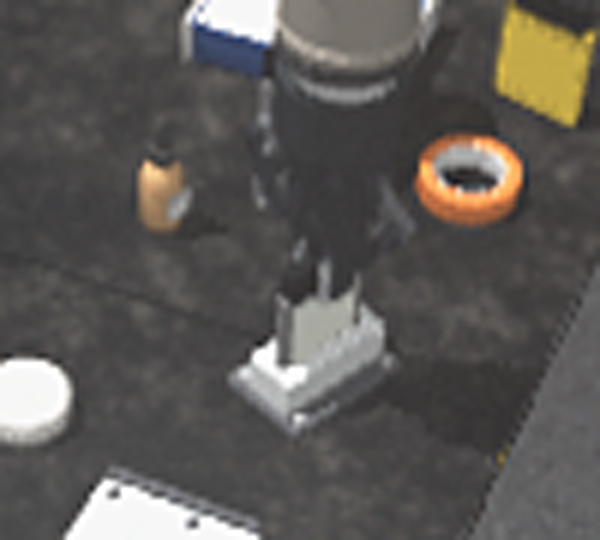

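Request:
servo_tool:
  targets:
    - [0, 0, 0.005, 0, 0, 0, 0]
    - [0, 0, 0.01, 0, 0, 0, 0]
    - [0, 0, 0.015, 0, 0, 0, 0]
    - [0, 0, 0.02, 0, 0, 0, 0]
    - [0, 0, 0.025, 0, 0, 0, 0]
    - [0, 0, 0.03, 0, 0, 0, 0]
    - [0, 0, 0.02, 0, 0, 0, 0]
    - [0, 0, 0, 0, 0, 0, 0]
  squeeze: 40

```text
time_s: 12.7
tcp_pos: [0.5033, -0.2987, 0.226]
ee_rot: [179.3, -0.0, 66.4]
force: [0.7, -0.4, -1.0]
grip_width: 0.0115
```

```bash
python3 rot.py 180 0 88.6 0.5005 -0.297 0.09; python3 - <<'E'
from h import *
c=cam('scene'); s=robot.sense()
im=cv2.resize(c['pixels'][100:210,300:400,::-1],None,fx=5,fy=5,interpolation=cv2.INTER_CUBIC)
cv2.imwrite('pics/p5.png',im)
E
```

```text
pos [ 0.5033 -0.2987  0.226 ] rpy [ 1.7928e+02 -1.0000e-02  6.6420e+01] f [ 0.7 -0.4 -1. ] w 0.0115 q [-13.  27.  51. 106. -24.  58.  24.]
rv [ 0.15  0.71 22.18]
d [-0.0028  0.0017 -0.136 ]
```

View pics/p5.png

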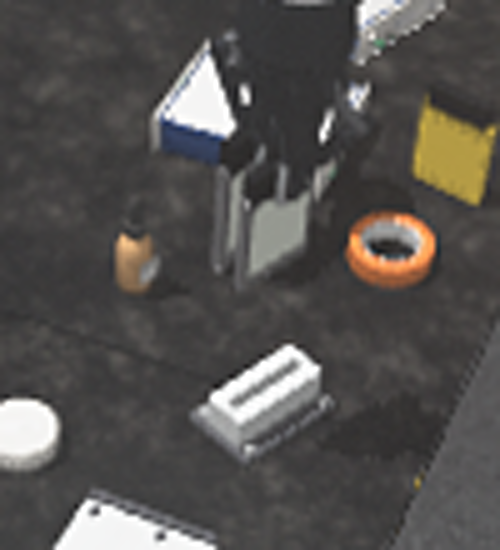

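```bash
cat > off.py <<'E'
from h import *
from scipy.spatial.transform import Rotation as R
import sys
# draw expected plate in hand; args: crop x0 y0 w h scale out
x0,y0,w,hh,s=map(int,sys.argv[1:6]); n=sys.argv[7] if len(sys.argv)>7 else 'scene'
c=cam(n); st=robot.sense(); Rm=R.from_euler('xyz',st['ee_rot'],degrees=True).as_matrix(); t=st['tcp_pos']
print(t.round(4),st['ee_rot'].round(2),st['grip_width'])
im=cv2.resize(c['pixels'][y0:y0+hh,x0:x0+w,::-1],None,fx=s,fy=s,interpolation=cv2.INTER_CUBIC)
def box(a,b,z0,z1,col):
    P=np.array([[sx*a,sy*b,z] for z in(z0,z1) for sx,sy in((1,1),(1,-1),(-1,-1),(-1,1))])@Rm.T+t
    q=(proj(c,P)-[x0,y0]+.5)*s-.5
    for i,j in[(0,1),(1,2),(2,3),(3,0),(4,5),(5,6),(6,7),(7,4),(0,4),(1,5),(2,6),(3,7)]:
        cv2.line(im,tuple(int(v) for v in q[i]),tuple(int(v) for v in q[j]),col,1)
box(.033,.004,-.017,.083,(0,0,255))
cv2.imwrite('pics/'+sys.argv[6],im)
E
python3 off.py 330 110 50 60 10 o1.png
```

```text
[ 0.5024 -0.2979  0.2239] [ 1.7948e+02 -1.0000e-02  6.6430e+01] 0.011708132126348388
```

View pics/o1.png

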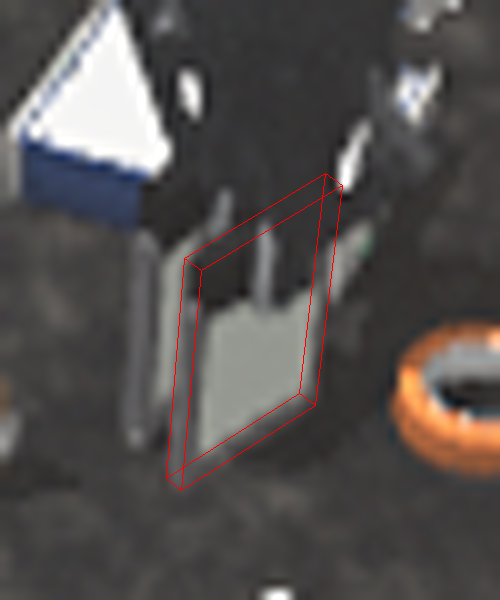

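```bash
python3 - <<'E'
from scipy.spatial.transform import Rotation as R
T=R.from_euler('z',-1.4,degrees=True)*R.from_euler('y',-20,degrees=True)*R.from_euler('z',1.4,degrees=True)*R.from_euler('xyz',[180,0,88.6],degrees=True)
print(T.as_euler('xyz',degrees=True)); print(T.as_matrix().round(3))
E
python3 rot.py 160 0 88.6 0.540 0.056 0.2;python3 rot.py 200 0 88.6 0.540 0.056 0.2
```

```text
[160.    0.   88.6]
[[ 0.024  0.939  0.342]
 [ 1.    -0.023 -0.008]
 [ 0.     0.342 -0.94 ]]
pos [ 0.5024 -0.2979  0.2239] rpy [ 1.7948e+02 -1.0000e-02  6.6430e+01] f [-1.  -0.1 -1. ] w 0.0117 q [-13.  27.  51. 106. -24.  58.  24.]
rv [ -4.25 -19.14  21.95]
d [ 0.0376  0.3539 -0.0239]
pos [ 0.5024 -0.2979  0.2239] rpy [ 1.7948e+02 -1.0000e-02  6.6430e+01] f [-1.  -0.1 -1. ] w 0.0117 q [-13.  27.  51. 106. -24.  58.  24.]
rv [ 4.45 20.16 21.93]
d [ 0.0376  0.3539 -0.0239]
```

Target rpy (160, 0, 88.6). Move across with part of the rotation.

Request:
servo_tool:
  targets:
    - [0.004, 0.02, 0, -0.5, -2.4, 2.7, 0]
    - [0.004, 0.03, 0, -0.5, -2.4, 2.7, 0]
    - [0.004, 0.035, 0, -0.5, -2.4, 2.7, 0]
    - [0.004, 0.035, 0, -0.5, -2.4, 2.7, 0]
    - [0.004, 0.035, 0, -0.5, -2.4, 2.7, 0]
    - [0.004, 0.035, 0, -0.5, -2.4, 2.7, 0]
    - [0.004, 0.03, 0, -0.5, -2.4, 2.7, 0]
    - [0.004, 0.02, 0, -0.5, -2.4, 2.7, 0]

```text
time_s: 13.8
tcp_pos: [0.5298, -0.0509, 0.2171]
ee_rot: [160.0, -0.1, 88.8]
force: [0.3, 0.4, -1.9]
grip_width: 0.0116
```

```bash
python3 rot.py 160 0 88.6 0.540 0.056 0.2
```

```text
pos [ 0.5298 -0.0509  0.2171] rpy [ 1.6003e+02 -6.0000e-02  8.8780e+01] f [ 0.3  0.4 -1.9] w 0.0116 q [-45.   8.  48. 127. -14.  28.  11.]
rv [-0.06 -0.02 -0.18]
d [ 0.0102  0.1069 -0.0171]
```

Request:
servo_tool:
  targets:
    - [0.002, 0.02, 0, 0, 0, 0, 0]
    - [0.002, 0.025, 0, 0, 0, 0, 0]
    - [0.002, 0.025, 0, 0, 0, 0, 0]
    - [0.002, 0.02, 0, 0, 0, 0, 0]
    - [0.001, 0.01, -0.005, 0, 0, 0, 0]
    - [0.001, 0, -0.01, 0, 0, 0, 0]
    - [0, 0, -0.01, 0, 0, 0, 0]
    - [0, 0, 0, 0, 0, 0, 0]

```text
time_s: 14.8
tcp_pos: [0.534, 0.0527, 0.1848]
ee_rot: [160.6, 0.2, 88.9]
force: [0.4, -0.7, -0.7]
grip_width: 0.0114
```

```bash
python3 rot.py 160 0 88.6 0.540 0.056 0.2
```

```text
pos [0.534  0.0527 0.1848] rpy [160.65   0.17  88.91] f [ 0.4 -0.7 -0.7] w 0.0114 q [-55.  13.  46. 127. -12.  25.  -3.]
rv [ 0.16 -0.65 -0.31]
d [0.006  0.0033 0.0152]
```

Request:
servo_tool:
  targets:
    - [0.003, 0.002, 0, 0.1, -0.4, -0.3, 0]
    - [0.003, 0.0015, 0, 0, -0.2, 0, 0]
    - [0, 0, 0, 0, 0, 0, 0]
    - [0, 0, -0.01, 0, 0, 0, 0]
    - [0, 0, -0.01, 0, 0, 0, 0]
    - [0, 0, -0.01, 0, 0, 0, 0]
    - [0, 0, -0.005, 0, 0, 0, 0]
    - [0, 0, 0, 0, 0, 0, 0]

```text
time_s: 15.8
tcp_pos: [0.5404, 0.0555, 0.1473]
ee_rot: [160.0, 0.0, 88.5]
force: [-0.3, -0.2, -0.3]
grip_width: 0.0116
```

```bash
python3 rot.py 160 0 88.6 0.540 0.0562 0.1134; python3 off.py 270 190 80 80 8 o2.png;  python3 off.py 260 160 60 60 9 o3.png top
```

```text
pos [0.5404 0.0555 0.1473] rpy [1.6002e+02 5.0000e-02 8.8500e+01] f [-0.3 -0.2 -0.3] w 0.0116 q [-49.  18.  39. 129. -19.  19.   2.]
rv [ 0.05 -0.02  0.1 ]
d [-0.0004  0.0007 -0.0339]
[0.5405 0.0555 0.1475] [1.60e+02 4.00e-02 8.85e+01] 0.011599691339565848
[0.5407 0.0556 0.1478] [1.5997e+02 2.0000e-02 8.8510e+01] 0.011466046916137144
```

View pics/o2.png

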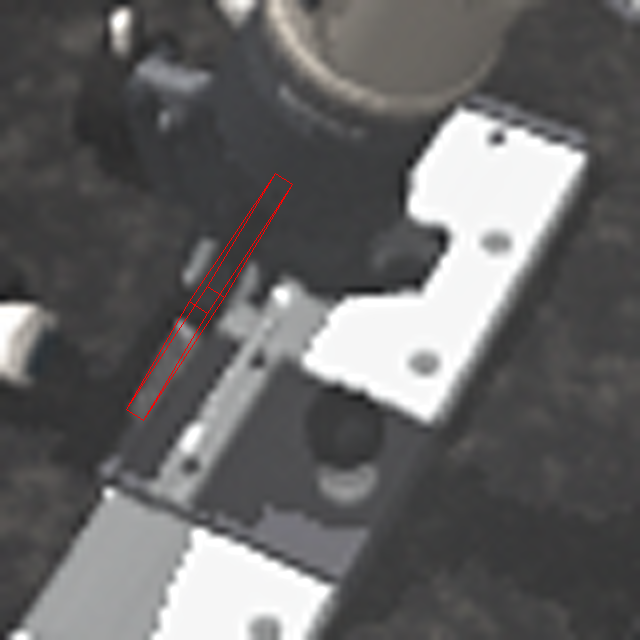

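View pics/o3.png

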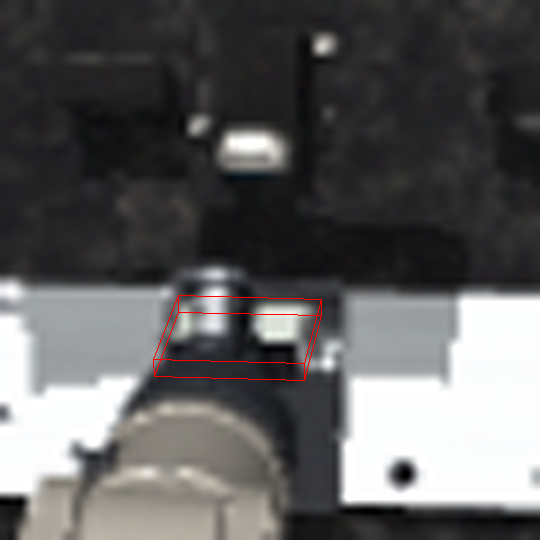

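```bash
python3 - <<'E'
from h import *
c=dict(np.load('cam_scene.npz')); im=cv2.imread('pics/o2.png')
a=np.radians(-1.4); X=np.array([np.cos(a),np.sin(a),0]);Y=np.array([-np.sin(a),np.cos(a),0]);Z=np.array([0,0,1])
k=np.array([.4935,.0573,.032]); L=k+.068*X
def ln(p,q,col):
    q2=(proj(c,np.array([p,q]))-[270,190]+.5)*8-.5
    cv2.line(im,tuple(int(v) for v in q2[0]),tuple(int(v) for v in q2[1]),col,1)
B=L-.0178*X+.0489*Z; D=B-.0056*X-.002*Z
ln(B-.042*Y,B+.042*Y,(0,255,0)); ln(D-.042*Y,D+.042*Y,(0,255,255)); ln(B+.042*Y,L+.042*Y,(0,255,0)); ln(L-.042*Y,L+.042*Y,(0,255,0))
F=L+.014*X+.006*Z; ln(F-.042*Y,F+.042*Y,(255,0,255))
t=k+Z*.05
for i in range(24):
    f=lambda i:t+.015*(X*np.cos(i*np.pi/12)+Y*np.sin(i*np.pi/12))
    ln(f(i),f(i+1),(255,255,0))
cv2.imwrite('pics/o4.png',im)
E
```

```text
(no output)
```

View pics/o4.png

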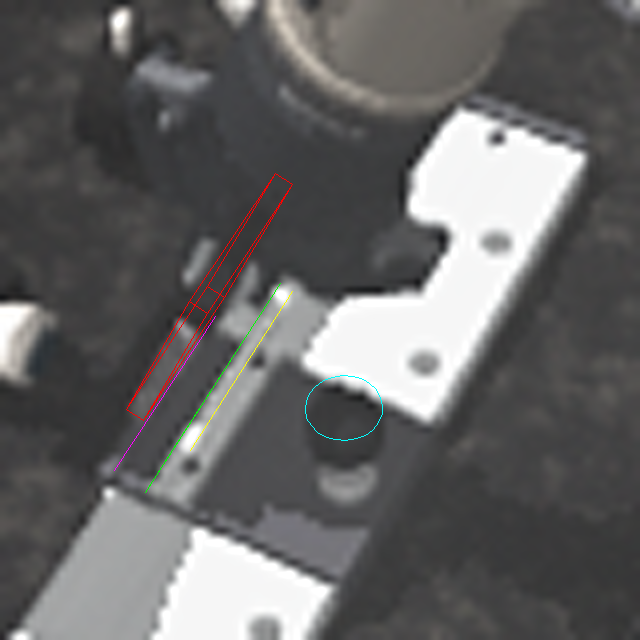

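Request:
servo_tool:
  targets:
    - [0, 0, -0.005, 0, 0, 0, 0]
    - [0, 0, -0.007, 0, 0, 0, 0]
    - [0, 0, -0.007, 0, 0, 0, 0]
    - [0, 0, -0.006, 0, 0, 0, 0]
    - [0, 0, -0.003, 0, 0, 0, 0]
    - [0, 0, 0, 0, 0, 0, 0]
    - [0, 0, 0, 0, 0, 0, 0]
    - [0, 0, 0, 0, 0, 0, 0]

```text
time_s: 16.9
tcp_pos: [0.5412, 0.0559, 0.1184]
ee_rot: [159.9, -0.0, 88.5]
force: [0.4, -0.1, -1.2]
grip_width: 0.0113
```

```bash
python3 rot.py 160 0 88.6 0.540 0.0562 0.1134; python3 off.py 270 190 80 80 8 o5.png
```

```text
pos [0.5412 0.0559 0.1184] rpy [159.9   -0.    88.52] f [ 0.4 -0.1 -1.2] w 0.0113 q [-43.  20.  33. 129. -23.  15.   6.]
rv [-0.    0.1   0.08]
d [-0.0012  0.0003 -0.005 ]
[0.5412 0.0559 0.1184] [ 1.599e+02 -1.000e-02  8.852e+01] 0.01150858048113565
```

View pics/o5.png

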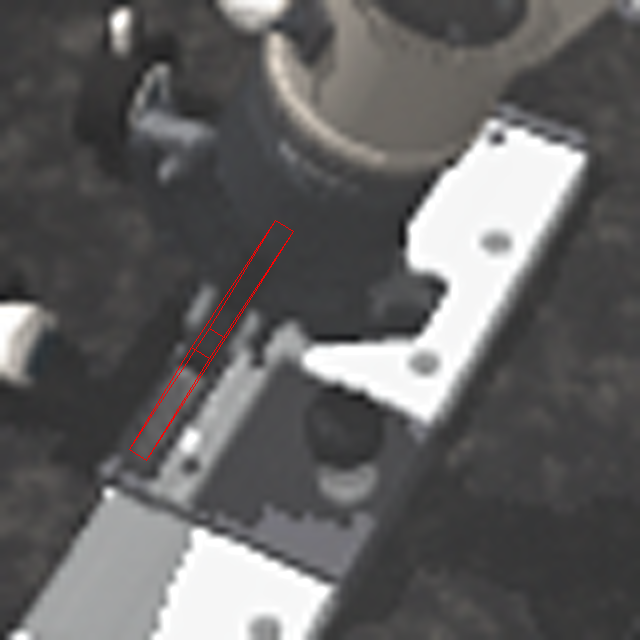

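Request:
servo_tool:
  targets:
    - [-0.001, 0, -0.002, 0, 0, 0, 0]
    - [-0.001, 0, -0.002, 0, 0, 0, 0]
    - [0, 0, -0.002, 0, 0, 0, 0]
    - [0, 0, 0, 0, 0, 0, 0]
    - [0, 0, -0.001, 0, 0, 0, 0]
    - [0, 0, 0, 0, 0, 0, 0]
    - [0, 0, 0, 0, 0, 0, 0]
    - [0, 0, 0, 0, 0, 0, 0]

```text
time_s: 17.95
tcp_pos: [0.5394, 0.0561, 0.1115]
ee_rot: [159.9, -0.0, 88.5]
force: [-1.1, -0.8, 0.8]
grip_width: 0.0118
```

```bash
python3 rot.py 160 0 88.6 0.5369 0.0562 0.1114
```

```text
pos [0.5394 0.0561 0.1115] rpy [ 1.5985e+02 -4.0000e-02  8.8530e+01] f [-1.1 -0.8  0.8] w 0.0118 q [-42.  21.  32. 130. -24.  14.   7.]
rv [-0.04  0.15  0.07]
d [-0.0025  0.0001 -0.0001]
```

Request:
servo_tool:
  targets:
    - [0, 0, -0.001, 0, 0, 0, 0]
    - [0, 0, -0.001, 0, 0, 0, 0]
    - [0, 0, 0, 0, 0, 0, 0]
    - [0, 0, 0, 0, 0, 0, 0]
    - [-0.001, 0, 0, 0, 0, 0, 0]
    - [-0.001, 0, 0, 0, 0, 0, 0]
    - [0, 0, 0, 0, 0, 0, 0]
    - [0, 0, 0, 0, 0, 0, 0]

```text
time_s: 18.95
tcp_pos: [0.5383, 0.0562, 0.1114]
ee_rot: [159.7, -0.2, 88.5]
force: [-0.4, -0.9, 1.2]
grip_width: 0.0114
```

```bash
python3 rot.py 160 0 88.6 0.5369 0.0562 0.1114
```

```text
pos [0.5383 0.0562 0.1114] rpy [159.7   -0.17  88.5 ] f [-0.4 -0.9  1.2] w 0.0114 q [-42.  21.  31. 130. -24.  13.   7.]
rv [-0.16  0.31  0.1 ]
d [-0.0014  0.      0.    ]
```

Request:
servo_tool:
  targets:
    - [0, 0, 0, 0, 0, 0, 0.2]
    - [0, 0, 0, 0, 0, 0, 0.25]
    - [0, 0, 0, 0, 0, 0, 0.3]
    - [0, 0, 0, 0, 0, 0, 0.35]
    - [0, 0, 0, 0, 0, 0, 0.35]
    - [0, 0, 0, 0, 0, 0, 0.35]
    - [0, 0, 0, 0, 0, 0, 0.35]
    - [0, 0, 0, 0, 0, 0, 0.35]

```text
time_s: 19.95
tcp_pos: [0.5383, 0.0562, 0.1113]
ee_rot: [159.7, -0.2, 88.5]
force: [-0.1, -0.6, -0.1]
grip_width: 0.03
```

```bash
python3 rot.py 160 0 88.6 0.5369 0.0562 0.1114; python3 off.py 270 190 80 80 8 o6.png
```

```text
pos [0.5383 0.0562 0.1113] rpy [159.7   -0.17  88.5 ] f [-0.1 -0.6 -0.1] w 0.03 q [-42.  21.  31. 130. -24.  13.   7.]
rv [-0.16  0.3   0.1 ]
d [-0.0014  0.      0.0001]
[0.5383 0.0562 0.1113] [159.71  -0.17  88.5 ] 0.029402367397204393
```

View pics/o6.png

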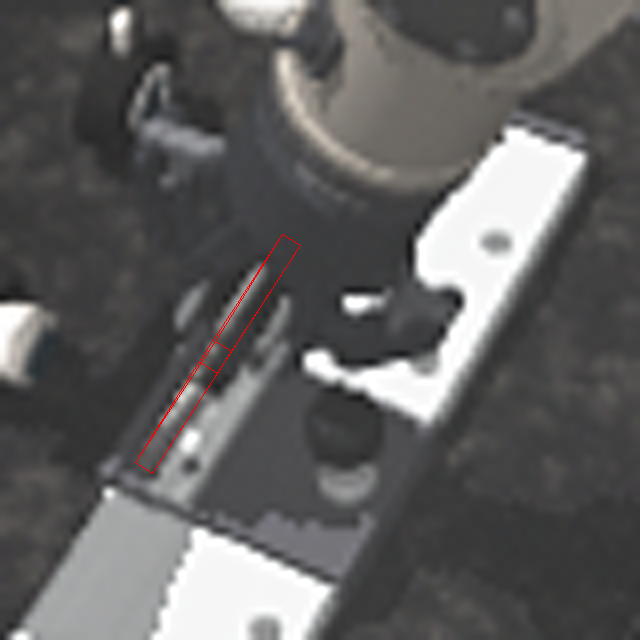

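Request:
servo_tool:
  targets:
    - [-0.0017, 0, 0.0047, 0, 0, 0, 0.35]
    - [-0.003, 0, 0.008, 0, 0, 0, 0.35]
    - [-0.003, 0, 0.008, 0, 0, 0, 0.35]
    - [-0.003, 0, 0.008, 0, 0, 0, 0.35]
    - [-0.004, 0, 0.011, 0, 0, 0, 0.35]
    - [-0.004, 0, 0.011, 0, 0, 0, 0.35]
    - [-0.004, 0, 0.011, 0, 0, 0, 0.35]
    - [-0.004, 0, 0.011, 0, 0, 0, 0.35]

```text
time_s: 21.0
tcp_pos: [0.5093, 0.0555, 0.1883]
ee_rot: [159.8, -0.3, 88.4]
force: [0.1, -0.8, 0.1]
grip_width: 0.0297
```

```bash
python3 rot.py 160 0 88.6; python3 off.py 270 190 80 80 8 o7.png
```

```text
pos [0.5093 0.0555 0.1883] rpy [159.76  -0.28  88.4 ] f [ 0.1 -0.8  0.1] w 0.0297 q [-63.  10.  52. 131.  -8.  23.  -7.]
rv [-0.27  0.25  0.2 ]
[0.5096 0.0554 0.1892] [159.7   -0.34  88.36] 0.029936914548420984
```

View pics/o7.png

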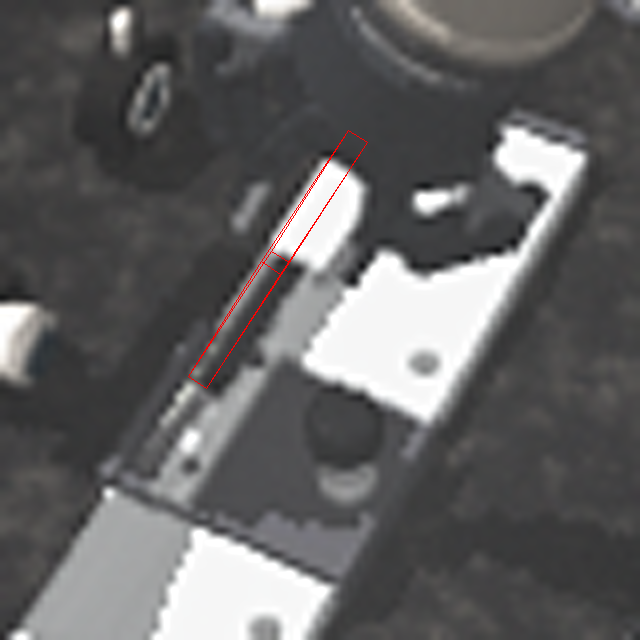

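Clear of the plate; rise straight up and back out of the view (toward −y).

Request:
servo_tool:
  targets:
    - [-0.002, 0, 0.02, 0, 0, 0, 0.35]
    - [0, -0.01, 0.03, 0, 0, 0, 0.35]
    - [0, -0.02, 0.03, 0, 2, 0, 0.35]
    - [0, -0.04, 0.02, 0, 3, 0, 0.35]
    - [0, -0.04, 0.01, 0, 3, 0, 0.35]
    - [0, -0.04, 0, 0, 3, 0, 0.35]
    - [0, -0.04, 0, 0, 3, 0, 0.35]
    - [0, -0.03, 0, 0, 0, 0, 0.35]

```text
time_s: 22.05
tcp_pos: [0.5062, -0.1529, 0.3047]
ee_rot: [173.2, -0.3, 89.2]
force: [0.1, -0.9, -0.1]
grip_width: 0.0298
```

```bash
python3 - <<'E'
from h import *
c=cam('scene'); d=cam('top'); s=robot.sense(); print(s['tcp_pos'],s['joint_positions'].round(0))
x0,y0,S=265,180,7
im=cv2.resize(c['pixels'][y0:y0+85,x0:x0+90,::-1],None,fx=S,fy=S,interpolation=cv2.INTER_CUBIC); cv2.imwrite('pics/f0.png',im)
a=np.radians(-1.4); X=np.array([np.cos(a),np.sin(a),0]);Y=np.array([-np.sin(a),np.cos(a),0]);Z=np.array([0,0,1])
k=np.array([.4935,.0573,.032]); L=k+.068*X
t=np.radians(20); zp=-np.sin(t)*X+np.cos(t)*Z; xp=np.cos(t)*X+np.sin(t)*Z; O=L+.004*xp
def box(a,b,z0,z1,col):
    P=np.array([O+sx*a*xp+sy*b*Y+z*zp for z in(z0,z1) for sx,sy in((1,1),(1,-1),(-1,-1),(-1,1))])
    q=(proj(c,P)-[x0,y0]+.5)*S-.5
    for i,j in[(0,1),(1,2),(2,3),(3,0),(4,5),(5,6),(6,7),(7,4),(0,4),(1,5),(2,6),(3,7)]:
        cv2.line(im,tuple(int(v) for v in q[i]),tuple(int(v) for v in q[j]),col,1)
box(.004,.033,0,.1,(0,0,255)); box(.006,.03,.076,.1,(255,255,0))
cv2.imwrite('pics/f1.png',im)
cv2.imwrite('pics/f2.png',cv2.resize(d['pixels'][145:245,190:350,::-1],None,fx=5,fy=5,interpolation=cv2.INTER_CUBIC))
E
```

```text
[ 0.50480042 -0.15590204  0.30500639] [-48.  13.  70. 112. -17.  58.  28.]
```

View pics/f0.png

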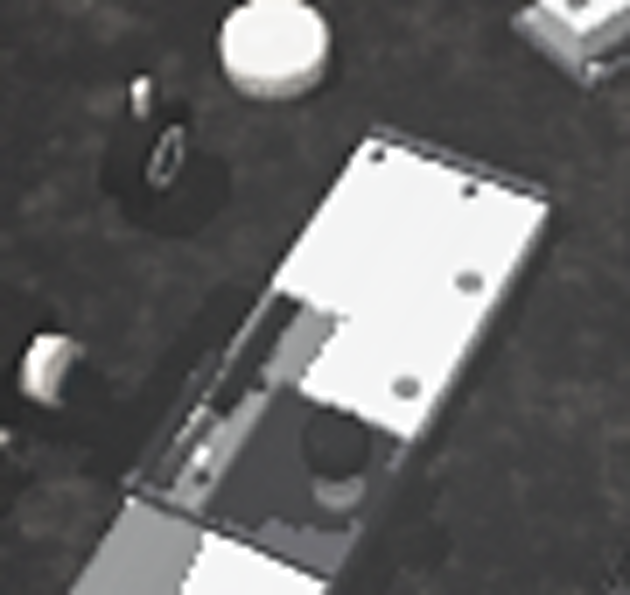

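View pics/f1.png

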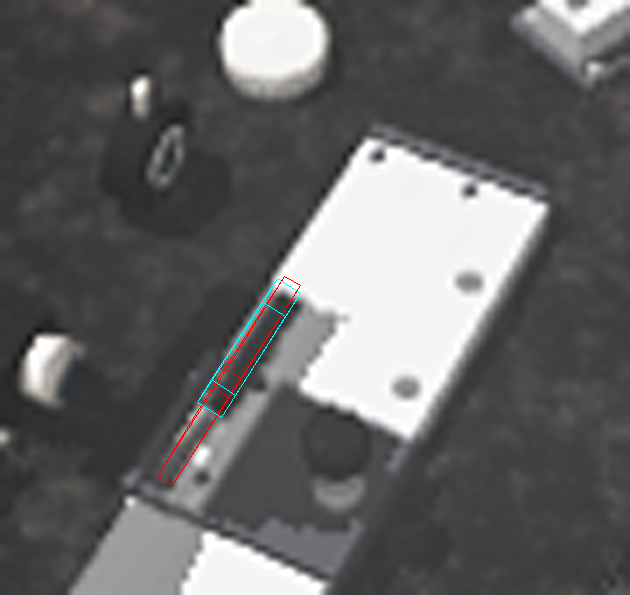

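View pics/f2.png

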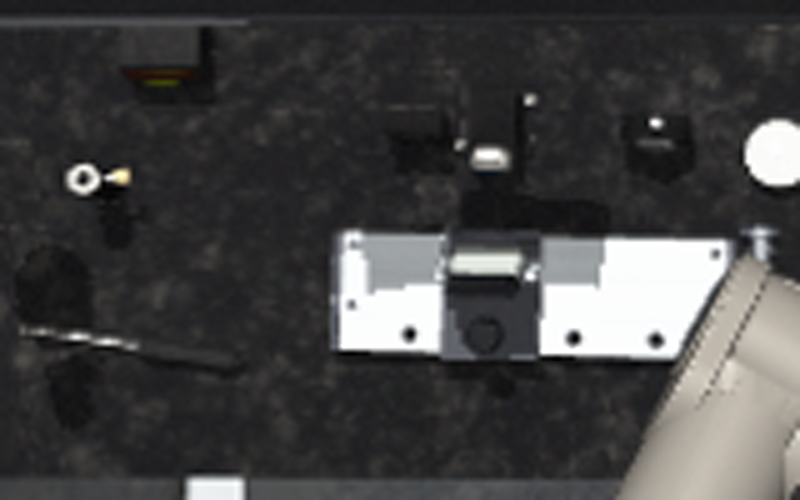

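Request:
servo_tool:
  targets:
    - [0, 0, 0, 0, 0, 0, 0.35]
    - [0, 0, 0, 0, 0, 0, 0.35]
    - [0, 0, 0, 0, 0, 0, 0.35]
    - [0, 0, 0, 0, 0, 0, 0.35]
    - [0, 0, 0, 0, 0, 0, 0.35]
    - [0, 0, 0, 0, 0, 0, 0.35]
    - [0, 0, 0, 0, 0, 0, 0.35]
    - [0, 0, 0, 0, 0, 0, 0.35]

```text
time_s: 23.15
tcp_pos: [0.505, -0.1517, 0.3049]
ee_rot: [173.1, -0.5, 89.1]
force: [-0.1, 0.0, -0.1]
grip_width: 0.0298
```

```bash
python3 -c "
from workcell import robot
print(robot.hand_in())"
```

```text
the job is handed in; nothing more can be done
None
```

The carriage is at hole 3, opposite the small camera, with its plunger down. The target plate stands by itself on the ledge, leaning on the backstop. I handed the job in at about 23 s; the hand-in gives no verdict.

- **Plunger and carriage:** I lifted the knob about 18 mm, with the force reading about 8 N as expected for the spring. I then slid the carriage 70 mm, lowered the plunger and let go. In the later pictures the knob is at its "down" height and roughly in line with the camera lens (about 4 mm off in the top view), and holes 1, 2 and 4 are uncovered.
- **Plate:** I took it from the rack by its black grip, tilted it 20 degrees and set it on the ledge before releasing it. The last pictures match the expected leaning pose to about 2 mm, grip up and centred.
- **Bystanders:** The lens case and the driver look unmoved in the last pictures. I saw no contact with any of the others, but I did not measure their positions at the end.
- **Checks:** None of my checks failed. The plunger depth and the plate's tilt come only from matching model outlines to the pictures. I picked out the camera by its white lens barrel and base plate in low-resolution views.

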